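# Put a price card away in a push-latch ticket drawer

### The job

The small price card standing alone on the counter belongs to something that has sold out: put it away in the little handleless wooden drawer box. Push the drawer's front in gently to let its catch go, and it glides out by itself; stand the card upright in the drawer's wide bay and let go of it, then push the drawer in again until the catch takes and it stays shut on its own. The catch is delicate: a push of 8 N works it, and pressing the drawer or its box with more than 13 N breaks it, so feel your way, and leave the other things on the counter where they are.

Things in the scene. Friction and masses are not known exactly. Their poses are not given: they have to be found in the camera images.
- drawer_unit: Wooden drawer box, fixed to the counter: carcass 195 deep (x -0.080 to 0.115), 184 wide (y), 92 mm high, open at x = -0.080, towards the robot. Origin: on the counter under it. One drawer: its plain front (no handle; 184 wide, 14 thick, from 6 to 90 mm above the counter) overlays the carcass; shut, its face stands at x = -0.100, a 6 mm gap behind it. A pen lies loose on top, near the back.
- drawer (a joint): How far the drawer is out (m): 0 = face 20 mm before the carcass; caught shut it rests at 0 to 0.003; let go, a spring (5 N shut, 1 N open) brings it out in 2 to 3 s to 0.135. The catch is push-push: pushing 4 to 4.5 mm deeper than the caught position (5 to 6 N, just before a rubber buffer of some 15 N/mm) and letting go frees it if it was caught, catches it if it was free. Less does nothing.
- drawer_front (a point): Middle of the drawer's front face, 57 mm above the counter: the place to push. It moves with the drawer; its x axis points into the box (the way to push), y along the front to the left, z up. The catch's depth differs from start to start by 1.4 mm and the arm gives, so push slowly and read the force along x: at 7.5 to 9 N it has gone over; 13 N (drag included) comes about 0.5 mm deeper.
- card_bay (a point): Middle of the floor of the drawer's wide bay, 16 mm above the counter; moves with the drawer, axes as drawer_front. The bay is 120 mm in x, 100 mm in y; round it: front 74 mm, sides and back 40 mm, divider to the narrow left bay (y > 0.050, two spare wooden blocks fixed in it) 34 mm above its floor. It lies 74 mm behind the face; the drawer fully out, its middle is 81 mm before the carcass.
- price_card: Price card upright in a wooden block. Block: 28 thick (x), 50 wide (y), 18 mm high; the card is 85 wide, its top 61 mm up, and leans back to +x but stays within the block's thickness (x -3 to +11 mm). Origin: centre of the underside; 28 to 56 g. Take it from above by the block, one finger before and one behind the card. Stands left or right of the drawer box.
- sugar_shaker: Sugar shaker, glass with a steel top, 44 mm round, 90 mm high, standing loose on the other side of the drawer from the price card. Origin: centre of the underside. Leave it.
- egg_box: Grey pulp egg box, 110 x 156 x 70 mm, loose behind and to the left of the drawer box. Origin: centre of the underside. Leave it.
- pen: Blue pen, 143 mm long, lying loose on top of the drawer box near its back. Origin: middle of its underside. Leave it.
- basket_card: A larger price card (100 mm wide, 70 mm high) in a wooden block, beside the basket of croissants far to the right. Origin: centre of the underside. Leave it.
Things that resemble listed ones, but are neither listed nor needed, are in the scene too. Leave any green or purple look-alike of the price_card alone.

How it is judged:
On the way, in this order (a step that is already met when the one before it is completed fails the run):
1. the catch is let go and the drawer comes out (value of joint drawer above 0.1 m), for 0.2 s.
2. the price card stands upright in the wide bay of the open drawer, let go (value of joint drawer above 0.09 m and x of price_card in the frame of card_bay between -0.06 and 0.06 m and y of price_card in the frame of card_bay between -0.05 and 0.05 m and z of price_card in the frame of card_bay below 0.005 m and angle between price_card's own z axis and vertical below 0.15 rad and contact force between the fingers and price_card below 0.1 N), for 0.2 s.
At the end, for the whole second after the job is handed in: The drawer is shut and held by its catch alone (out less than 4 mm), with the price card inside, standing upright (within 0.15 rad) on the floor of the wide bay, at rest (value of joint drawer below 0.004 m and x of price_card in the frame of card_bay between -0.06 and 0.06 m and y of price_card in the frame of card_bay between -0.05 and 0.05 m and z of price_card in the frame of card_bay below 0.005 m and angle between price_card's own z axis and vertical below 0.15 rad and linear speed of price_card below 0.02 m/s); the robot touches nothing.
It fails at once if the drawer or its box is pressed with more than 13 N (contact force between any of the arm, the fingers and drawer_unit above 13 N).
It fails at once if the price card is tipped over (angle between price_card's own z axis and vertical above 0.8 rad).
It fails at once if the sugar shaker, egg box, pen or larger card is moved more than 15 mm or knocked over (distance of any of sugar_shaker, egg_box, pen, basket_card from where it was at the start of the episode above 0.015 m or angle between sugar_shaker's own z axis and vertical above 0.4 rad).
It also fails if it takes over 70 s, if anything falls off the work surface, if the arm or the gripper's body presses on something with over 40 N, if the wrist force passes 120 N, or if a joint passes its speed limit or range.

### The arm

A 6-joint arm with a two-finger parallel gripper is mounted at the origin on a cart in front of the work surface, level with it; the furniture and walls round the work are solid. World frame = base frame: x ahead of the robot, y to its left, z up, the work surface at z = 0. Lengths are in m, angles in rad, forces in N, time in s.
With the tool pointing down it reaches from about 0.375 to 0.9 m from the base axis. Payload 3.1 kg.
Tool frame: the origin (TCP) lies between the finger pads; the fingertips stand 11 mm ahead of it and the grasp point (between the pads) lies 8 mm behind it; z points along the fingers, y is the line along which they close (so a half turn about z gives the same grasp; the last joint's range is limited). The gripper opens to 85 mm and grips with 20 to 120 N. Pads are 22 mm wide; open, the fingers measure 114 mm over their backs; the gripper's body (76 mm by 85 mm) begins 54 mm behind the grasp point. The pads swing forward as they close: fully open they stand 13 mm farther back than shut.
Start: joints at [-1.52, 0.527, 1.433, -0, 1.181, -0.178], TCP at [0.142, -0.609, 0.204] pointing down, gripper open.
Joint ranges: [-3.08, 3.08], [-0.75, 2.2], [0.22, 2.44], [-1.43, 4.57], [0, 2.65], [-2.85, 2.85]. Speed limits (rad/s): [2.79, 2.79, 3.14, 3.14, 3.14, 3.14].

### API

Orientations are given as [roll, pitch, yaw] about the fixed x, y, z axes, in that order (R = Rz(yaw) Ry(pitch) Rx(roll)).
In Python, from cell import * gives the robot as it stands.
- The arm moves only by the tool drive_tool, never from a script. Its arguments are lists of equal length, an entry for each row: "linear": the shift along the world's x, y, z in mm, a list of three; "angular": the turn, a rotation vector about the world's x, y, z in rad, a list of three; "fingers": the closure in counts, from 0 (fully open) to 255 (shut). In form: {"linear": [[x, y, z], ...], "angular": [[wx, wy, wz], ...], "fingers": [fingers, ...]}. A call has 1 to 12 rows; each row is the pose to reach, as a shift and turn from the pose commanded when the call began; what a row does not reach only later rows make up. A row lasts 1/8 s, in which the tool goes at most 62.5 mm and 10.7 degrees, less where a joint would pass 70% of its speed; a pose out of reach is approached as far as the arm can. A call with a gripper value outside its range is refused whole. The fingers move at their own pace and stop on an object; "force" is the grip in N (left out, the last holds). Time passes only in rows, so rows that repeat a pose let the fingers close. It gives the time, the measured TCP pose, the force, the opening and the grip force at its end, in the units of the state.
- observe(): the state, without advancing time (a new reading comes with each control period).
- grab_frame(name): name is "side" or "top" or "wrist"; returns a dict with "image" (384x512x3 uint8, red, green, blue), "vfov" (degrees; the focal length in pixels is half the picture's height over the tangent of half this angle, whatever the lens; pixels are square), "cx", "cy" (the principal point, pixels), "xyz" and "orientation" of the camera in the world. Camera axes: x right, y down, z forward; pixel columns grow to the right and rows downward; lengths in m; the calibration is good to about 2 mm. The wrist camera is an equidistant fisheye: a pixel r from the principal point sees the ray r / f radians off the axis. A picture is of the moment at which its call begins. There is no depth.
- job_done(): hands the job in; it is judged then, once.
The state is a dict: "clock": time; "qpos": joint angles; "qvel": joint speeds; "joint_torque": joint torques, N m; "ee_pos": TCP position; "eef_rot": TCP orientation; "contact_force": force on the tool from outside, world axes, zero at the start; "wrist_torque": the same for the moment, N m; "width": finger opening in m; "gripper_force": force on a finger pad.
Only numpy, scipy, OpenCV 4.12 (cv2) and the standard library are available. Lean on these libraries where they do the work, as an engineer would, in place of code of your own. Each camera call takes 0.05 s, during which the arm holds its last target. There are 200 camera calls.

## Working session

There is one attempt and no reset: what is moved stays moved. The work goes in short steps, Python scripts to look and compute and a tool call to move; the robot and the scene stay as the last step left them, time stands still between calls to the robot, and variables do not carry over. Pictures are saved under pics/ and viewed, at most 12 in all, crops included, and the job is handed in when it is done.

Besides the shell and the picture viewer there is one more tool, called after ">>>" as name(argument=value, ...) on one line, values as JSON. drive_tool: Moves the arm, as the interface text tells. Its arguments: {"type":"object","properties":{"linear":{"type":"array"},"angular":{"type":"array"},"fingers":{"type":"array"},"force":{"type":"number"}},"required":["linear","angular","fingers"]}

```bash
mkdir -p pics
cat > h.py <<'E'
from cell import *
import numpy as np, cv2
from scipy.spatial.transform import Rotation as R
def ray(f,u,v):
    h=f["image"].shape[0]; fl=h/2/np.tan(np.radians(f["vfov"])/2)
    return fl
def shot(n,fn):
    f=grab_frame(n); cv2.imwrite(f"pics/{fn}.png",f["image"][:,:,::-1]); return f
def cal(f):
    fl=ray(f,0,0); o=f["orientation"]; o=np.array(o)
    M=o if o.shape==(3,3) else R.from_euler("xyz",o).as_matrix()
    return fl,M,np.array(f["xyz"])
def onplane(f,u,v,z,ax=2):
    fl,M,c=cal(f); d=M@np.array([(u-f["cx"])/fl,(v-f["cy"])/fl,1.]); return c+d*(z-c[ax])/d[ax]
E
python3 - <<'E'
from h import *
s=observe(); print(s)
for n in("side","top"):
    f=shot(n,n+"0"); print(n,{k:f[k] for k in f if k!="image"})
a=cv2.imread("pics/side0.png");b=cv2.imread("pics/top0.png")
E
```

```text
{'clock': 0.0, 'qpos': array([-1.51953455e+00,  5.28474355e-01,  1.43390596e+00, -1.51924423e-05,
        1.18140197e+00, -1.78460801e-01]), 'qvel': array([-1.68677218e-03,  1.99523021e-05,  4.91467832e-04, -2.21669469e-04,
        3.72101888e-04,  5.58210499e-04]), 'joint_torque': array([-9.51750917e-04, -4.42342615e+01, -1.78026563e+01, -1.70161447e-04,
        8.55073653e-03, -1.26412630e-05]), 'ee_pos': array([ 0.14232467, -0.60778038,  0.20342749]), 'eef_rot': array([-3.13943530e+00, -3.74872918e-04,  2.29727958e-01]), 'contact_force': array([-0.64775352,  0.15995963, -0.84543147]), 'wrist_torque': array([-0.00513917,  0.0304078 , -0.02297687]), 'gripper_force': 0.0, 'width': 0.0849950391546505}
side {'vfov': 49.975293698725736, 'cx': 254.7699258479452, 'cy': 181.08314778286473, 'xyz': array([-0.21762225, -1.23179448,  0.59958112]), 'orientation': array([-1.94402336, -0.02215227, -0.5595252 ])}
top {'vfov': 45.90459915780575, 'cx': 252.36640758547998, 'cy': 190.9344427511054, 'xyz': array([ 0.32936949, -0.08334935,  1.39731139]), 'orientation': array([-2.98889035,  0.00486955, -1.57116601])}
```

View pics/top0.png

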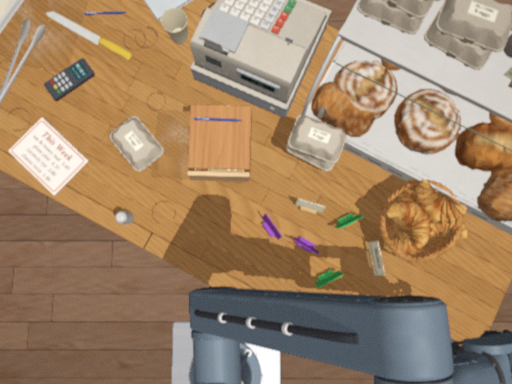

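View pics/side0.png

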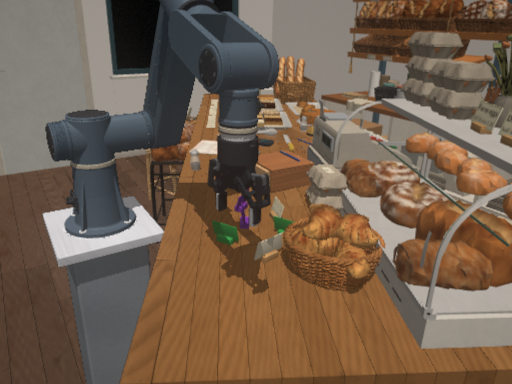

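The top view shows the drawer box at (219,141), front along row ~173. The white price card is at (310,206), the shaker at (123,216), and the basket card at (375,258). Green and purple look-alikes stand near the price card. I'll zoom in.

Run:
```python
from h import *
a=cv2.imread("pics/top0.png")
cv2.imwrite("pics/z.png",cv2.resize(a[95:245,170:360],None,fx=4,fy=4,interpolation=cv2.INTER_CUBIC))
```

```text
(no output)
```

View pics/z.png

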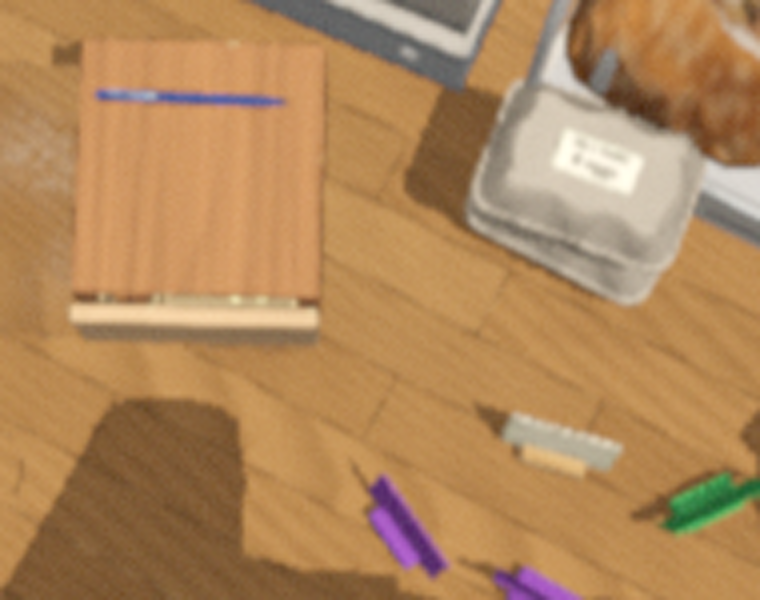

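Run:
```python
from h import *
f=grab_frame("top")
P=lambda x,y,z:onplane(f,170+(x+.5)/4-.5,95+(y+.5)/4-.5,z).round(4)
for n,p in dict(BL=(82,40,.092),BR=(325,45,.092),FL=(75,295,.092),FR=(322,297,.092),fL=(70,322,.09),fR=(318,327,.09),bL=(80,340,.006),bR=(318,344,.006),
 cTL=(510,413,.061),cTR=(622,450,.061),cBL=(503,438,.018),cBR=(612,468,.018),kL=(522,460,.0),kR=(584,475,.0),kL2=(521,445,.018),kR2=(587,460,.018),pu=(440,574,.06),pu2=(385,476,.06),g1=(670,530,.06),shk=((123-170)*4,(216-95)*4,.09)).items(): print(n,P(*p))
```

```text
BL [0.7927 0.1098 0.092 ]
BR [ 0.7884 -0.0727  0.092 ]
FL [0.5975 0.1109 0.092 ]
FR [ 0.5958 -0.0705  0.092 ]
fL [0.5777 0.1144 0.09  ]
fR [ 0.5738 -0.0676  0.09  ]
bL [0.5794 0.119  0.006 ]
bR [ 0.576  -0.0666  0.006 ]
cTL [ 0.514 -0.21   0.061]
cTR [ 0.4862 -0.2925  0.061 ]
cBL [ 0.5006 -0.2084  0.018 ]
cBR [ 0.4775 -0.2913  0.018 ]
kL [ 0.4857 -0.2245  0.    ]
kR [ 0.474  -0.2722  0.    ]
kL2 [ 0.4952 -0.2221  0.018 ]
kR2 [ 0.4836 -0.2723  0.018 ]
pu [ 0.3949 -0.1569  0.06  ]
pu2 [ 0.4672 -0.1169  0.06  ]
g1 [ 0.4271 -0.3265  0.06  ]
shk [0.4586 0.2989 0.09  ]
```

>>> drive_tool(linear=[[30,55,0],[60,110,0],[90,165,0],[120,220,0],[150,275,0],[180,330,0],[210,385,0],[240,440,0],[270,495,0],[310,550,0],[340,600,0],[350,631,0]], angular=[[0,0,-0.02],[0,0,-0.04],[0,0,-0.06],[0,0,-0.08],[0,0,-0.1],[0,0,-0.12],[0,0,-0.14],[0,0,-0.16],[0,0,-0.18],[0,0,-0.2],[0,0,-0.22],[0,0,-0.245]], fingers=[255,255,255,255,255,255,255,255,255,255,255,255])

```text
clock: 1.65
ee_pos: [0.494, 0.025, 0.2044]
eef_rot: [-3.141, -0.001, -0.013]
contact_force: [-0.8, -0.3, -0.6]
width: -0.0004
gripper_force: 0.0
```

>>> drive_tool(linear=[[0,0,-50],[0,0,-100],[10,0,-145],[30,0,-154],[40,0,-154],[46,0,-154],[46,0,-154],[46,0,-154]], angular=[[0,0,0],[0,0,0],[0,0,0],[0,0,0],[0,0,0],[0,0,0],[0,0,0],[0,0,0]], fingers=[255,255,255,255,255,255,255,255])

```text
clock: 2.65
ee_pos: [0.538, 0.0225, 0.0511]
eef_rot: [3.142, -0.0, -0.015]
contact_force: [0.5, 1.0, 0.2]
width: 0.0001
gripper_force: 0.0
```

Run:
```python
from h import *
print(observe()["ee_pos"],observe()["contact_force"])
w=shot("wrist","w1")
print({k:w[k] for k in w if k!="image"})
```

```text
[0.53801519 0.02251737 0.05111405] [0.54736596 0.98146597 0.17642132]
{'vfov': 65.70646984690485, 'cx': 254.50184092223907, 'cy': 193.0461722221639, 'xyz': array([0.60545502, 0.02062572, 0.22064717]), 'orientation': array([ 2.87510514e+00,  1.34381635e-03, -1.58602607e+00])}
```

View pics/w1.png

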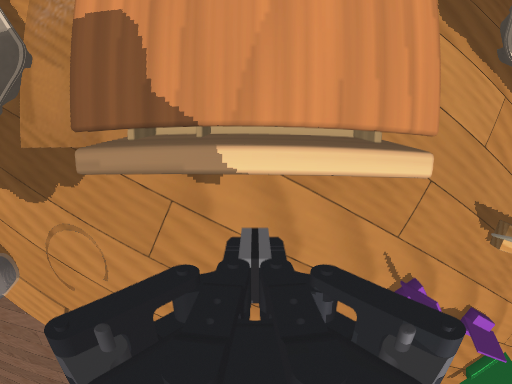

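The wrist view shows the front's top edge at row 176, centred at column 254. The closed fingers are aligned with it at (255,228), and the face is at x≈0.578.

>>> drive_tool(linear=[[10,0,0],[20,0,0],[24,0,0],[25,0,0],[26,0,0],[26,0,0],[26,0,0]], angular=[[0,0,0],[0,0,0],[0,0,0],[0,0,0],[0,0,0],[0,0,0],[0,0,0]], fingers=[255,255,255,255,255,255,255])

```text
clock: 3.58
ee_pos: [0.5641, 0.0225, 0.0504]
eef_rot: [-3.142, 0.0, -0.015]
contact_force: [0.7, -0.1, -0.3]
width: 0.0
gripper_force: 0.0
```

>>> drive_tool(linear=[[1,0,0],[2,0,0],[3,0,0],[3,0,0],[3,0,0]], angular=[[0,0,0],[0,0,0],[0,0,0],[0,0,0],[0,0,0]], fingers=[255,255,255,255,255])

```text
clock: 4.2
ee_pos: [0.5666, 0.0225, 0.0503]
eef_rot: [-3.142, 0.002, -0.015]
contact_force: [-3.3, 0.0, 2.1]
width: -0.0003
gripper_force: 1.5
```

>>> drive_tool(linear=[[0.5,0,0],[1,0,0],[1.5,0,0],[1.5,0,0],[1.5,0,0]], angular=[[0,0,0],[0,0,0],[0,0,0],[0,0,0],[0,0,0]], fingers=[255,255,255,255,255])

```text
clock: 4.82
ee_pos: [0.5677, 0.0225, 0.0503]
eef_rot: [-3.142, 0.003, -0.015]
contact_force: [-5.5, -1.2, 3.6]
width: 0.0003
gripper_force: 2.6
```

>>> drive_tool(linear=[[0.5,0,0],[1,0,0],[1,0,0],[1,0,0]], angular=[[0,0,0],[0,0,0],[0,0,0],[0,0,0]], fingers=[255,255,255,255])

```text
clock: 5.32
ee_pos: [0.5686, 0.0224, 0.0503]
eef_rot: [-3.142, 0.003, -0.015]
contact_force: [-4.8, -1.9, 3.2]
width: 0.0002
gripper_force: 2.6
```

>>> drive_tool(linear=[[0.5,0,0],[1,0,0],[1,0,0],[1,0,0]], angular=[[0,0,0],[0,0,0],[0,0,0],[0,0,0]], fingers=[255,255,255,255])

```text
clock: 5.82
ee_pos: [0.5696, 0.0224, 0.0503]
eef_rot: [3.142, 0.003, -0.015]
contact_force: [-5.7, -1.0, 3.1]
width: 0.0
gripper_force: 2.6
```

>>> drive_tool(linear=[[0.4,0,0],[0.7,0,0],[0.7,0,0],[0.7,0,0]], angular=[[0,0,0],[0,0,0],[0,0,0],[0,0,0]], fingers=[255,255,255,255])

```text
clock: 6.32
ee_pos: [0.5699, 0.0224, 0.0503]
eef_rot: [3.142, 0.003, -0.015]
contact_force: [-5.6, -1.8, 3.7]
width: -0.0002
gripper_force: 2.9
```

>>> drive_tool(linear=[[0.3,0,0],[0.5,0,0],[0.5,0,0],[0.5,0,0]], angular=[[0,0,0],[0,0,0],[0,0,0],[0,0,0]], fingers=[255,255,255,255])

```text
clock: 6.82
ee_pos: [0.5703, 0.0224, 0.0503]
eef_rot: [3.142, 0.004, -0.015]
contact_force: [-6.5, -1.2, 4.7]
width: 0.0001
gripper_force: 3.0
```

>>> drive_tool(linear=[[0.3,0,0],[0.5,0,0],[0.5,0,0],[0.5,0,0]], angular=[[0,0,0],[0,0,0],[0,0,0],[0,0,0]], fingers=[255,255,255,255])

```text
clock: 7.32
ee_pos: [0.5708, 0.0224, 0.0503]
eef_rot: [3.142, 0.004, -0.015]
contact_force: [-6.2, -2.0, 4.2]
width: -0.0001
gripper_force: 3.0
```

>>> drive_tool(linear=[[0.3,0,0],[0.5,0,0],[0.5,0,0],[0.5,0,0]], angular=[[0,0,0],[0,0,0],[0,0,0],[0,0,0]], fingers=[255,255,255,255])

```text
clock: 7.82
ee_pos: [0.5712, 0.0224, 0.0503]
eef_rot: [3.141, 0.004, -0.015]
contact_force: [-5.9, -2.7, 4.2]
width: 0.0
gripper_force: 3.0
```

>>> drive_tool(linear=[[0.3,0,0],[0.5,0,0],[0.5,0,0],[0.5,0,0]], angular=[[0,0,0],[0,0,0],[0,0,0],[0,0,0]], fingers=[255,255,255,255])

```text
clock: 8.32
ee_pos: [0.5717, 0.0224, 0.0503]
eef_rot: [3.141, 0.004, -0.015]
contact_force: [-6.0, -2.0, 5.2]
width: 0.0002
gripper_force: 3.0
```

>>> drive_tool(linear=[[0.2,0,0],[0.4,0,0],[0.4,0,0],[0.4,0,0]], angular=[[0,0,0],[0,0,0],[0,0,0],[0,0,0]], fingers=[255,255,255,255])

```text
clock: 8.82
ee_pos: [0.5722, 0.0224, 0.0503]
eef_rot: [3.141, 0.004, -0.015]
contact_force: [-6.0, -2.6, 4.5]
width: 0.0002
gripper_force: 3.1
```

>>> drive_tool(linear=[[0.2,0,0],[0.4,0,0],[0.4,0,0],[0.4,0,0]], angular=[[0,0,0],[0,0,0],[0,0,0],[0,0,0]], fingers=[255,255,255,255])

```text
clock: 9.32
ee_pos: [0.5724, 0.0224, 0.0503]
eef_rot: [3.141, 0.004, -0.015]
contact_force: [-7.5, -1.5, 4.3]
width: 0.0003
gripper_force: 3.2
```

>>> drive_tool(linear=[[0.15,0,0],[0.15,0,0],[0.15,0,0]], angular=[[0,0,0],[0,0,0],[0,0,0]], fingers=[255,255,255])

```text
clock: 9.7
ee_pos: [0.5724, 0.0224, 0.0503]
eef_rot: [3.141, 0.004, -0.015]
contact_force: [-6.5, -1.5, 6.2]
width: -0.0
gripper_force: 3.3
```

>>> drive_tool(linear=[[0.2,0,0],[0.3,0,0],[0.3,0,0],[0.3,0,0]], angular=[[0,0,0],[0,0,0],[0,0,0],[0,0,0]], fingers=[255,255,255,255])

```text
clock: 10.2
ee_pos: [0.5724, 0.0224, 0.0503]
eef_rot: [3.141, 0.005, -0.015]
contact_force: [-6.9, -2.5, 6.1]
width: -0.0
gripper_force: 3.5
```

>>> drive_tool(linear=[[0.2,0,0],[0.4,0,0],[0.4,0,0],[0.4,0,0]], angular=[[0,0,0],[0,0,0],[0,0,0],[0,0,0]], fingers=[255,255,255,255])

```text
clock: 10.7
ee_pos: [0.5724, 0.0223, 0.0503]
eef_rot: [3.141, 0.006, -0.015]
contact_force: [-7.5, -2.3, 6.4]
width: -0.0
gripper_force: 3.8
```

>>> drive_tool(linear=[[0.2,0,0],[0.3,0,0],[0.3,0,0],[0.3,0,0]], angular=[[0,0,0],[0,0,0],[0,0,0],[0,0,0]], fingers=[255,255,255,255])

```text
clock: 11.2
ee_pos: [0.5724, 0.0224, 0.0503]
eef_rot: [3.141, 0.006, -0.015]
contact_force: [-9.0, -3.0, 6.7]
width: 0.0004
gripper_force: 4.1
```

>>> drive_tool(linear=[[-8,0,0],[-40,0,0],[-95,0,0],[-140,0,20],[-160,0,70],[-160,0,130],[-160,0,155],[-160,0,155]], angular=[[0,0,0],[0,0,0.1],[0,0,0.25],[0,0,0.4],[0,0,0.55],[0,0,0.7],[0,0,0.85],[0,0,1.0]], fingers=[255,255,255,200,100,0,0,0])

```text
clock: 12.2
ee_pos: [0.4195, 0.0219, 0.2084]
eef_rot: [3.131, -0.005, 0.99]
contact_force: [-0.5, -0.6, 0.0]
width: 0.0849
gripper_force: 0.0
```

Run:
```python
from h import *
w=shot("wrist","w2")
```

```text
(no output)
```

View pics/w2.png

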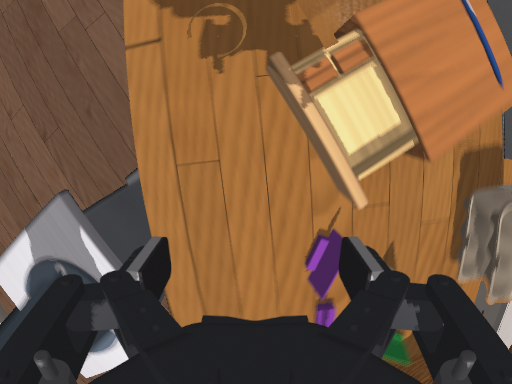

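The drawer is gliding out: its front runs from (280,65) to (360,200), and the wide bay's floor is visible at (360,105). Next I go above the card.

>>> drive_tool(linear=[[15,-55,0],[30,-110,0],[45,-165,0],[60,-220,0],[75,-270,0],[75,-270,0],[75,-270,0]], angular=[[0,0,0.1],[0,0,0.2],[0,0,0.3],[0,0,0.33],[0,0,0.33],[0,0,0.33],[0,0,0.33]], fingers=[0,0,0,0,0,0,0])

```text
clock: 13.12
ee_pos: [0.4904, -0.2471, 0.2047]
eef_rot: [-3.141, -0.001, 1.313]
contact_force: [-0.7, 1.0, -0.2]
width: 0.0855
gripper_force: 0.0
```

Run:
```python
from h import *
w=shot("wrist","w3")
print({k:w[k] for k in w if k!="image"},observe()["ee_pos"],observe()["eef_rot"])
i=cv2.imread("pics/w3.png")
cv2.imwrite("pics/w3z.png",cv2.resize(i[100:384,60:440],None,fx=2,fy=2))
```

```text
{'vfov': 65.70646984690485, 'cx': 254.50184092223907, 'cy': 193.0461722221639, 'xyz': array([ 0.50826955, -0.18370213,  0.37433857]), 'orientation': array([ 2.87698971e+00,  7.09039709e-04, -2.57731498e-01])} [ 0.49019766 -0.24641936  0.20490037] [-3.14081602e+00 -9.46825590e-04  1.31433210e+00]
```

View pics/w3z.png

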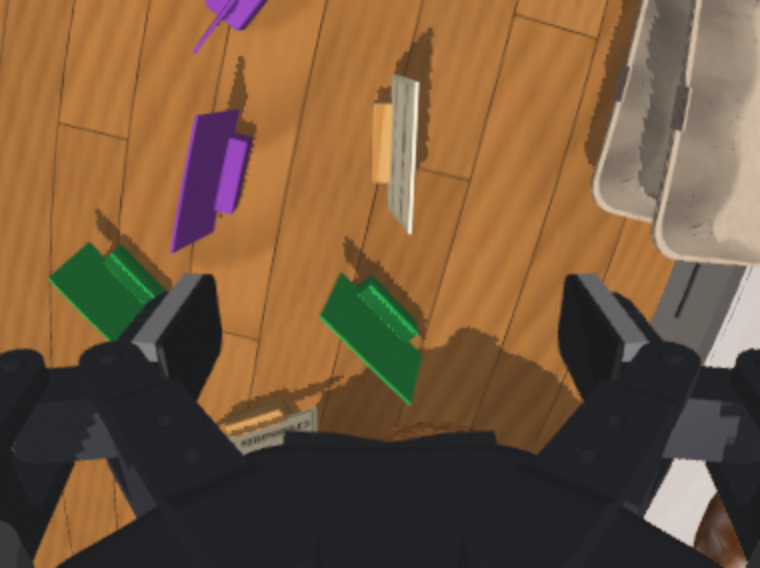

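The price card is at zoom (400,150), with its block's front edge at column 373. A green look-alike is at (370,345), on the -y side.

```bash
cat >> h.py <<'E'
def fish(f,u,v,z):
    fl,M,c=cal(f); a=np.array([u-f["cx"],v-f["cy"]]); r=np.hypot(*a); t=r/fl
    d=M@np.array([*(a/r*np.sin(t)),np.cos(t)]); return c+d*(z-c[2])/d[2]
E
python3 - <<'E'
from h import *
w=grab_frame("wrist")
def P(x,y,z): return fish(w,60+(x+.5)/2-.5,100+(y+.5)/2-.5,z).round(4)
for n,p in dict(topA=(419,82,.061),topB=(411,233,.061),kA0=(373,103,0),kB0=(373,183,0),kA1=(373,103,.018),kB1=(373,183,.018),botA=(393,75,.012),botB=(388,205,.012),greenA=(345,273,.02),greenBl=(362,280,.018),greenBl2=(415,340,.018),gTop=(410,404,.06),gTopL=(322,315,.06),eggcorner=(600,190,.03)).items(): print(n,P(*p))
E
```

```text
topA [ 0.5157 -0.2138  0.061 ]
topB [ 0.491  -0.2941  0.061 ]
kA0 [ 0.4857 -0.2254  0.    ]
kB0 [ 0.4721 -0.2759  0.    ]
kA1 [ 0.4868 -0.2233  0.018 ]
kB1 [ 0.4738 -0.2715  0.018 ]
botA [ 0.5026 -0.2104  0.012 ]
botB [ 0.4787 -0.2894  0.012 ]
greenA [ 0.4406 -0.3247  0.02  ]
greenBl [ 0.4497 -0.333   0.018 ]
greenBl2 [ 0.4724 -0.386   0.018 ]
gTop [ 0.4622 -0.4082  0.06  ]
gTopL [ 0.4272 -0.3317  0.06  ]
eggcorner [ 0.6112 -0.3088  0.03  ]
```

>>> drive_tool(linear=[[2,-2,-40],[4,-4,-80],[4,-4,-120],[4,-4,-145],[4,-4,-150],[4,-4,-150]], angular=[[0,0,-0.02],[0,0,-0.02],[0,0,-0.02],[0,0,-0.02],[0,0,-0.02],[0,0,-0.02]], fingers=[0,0,0,0,0,0])

```text
clock: 13.98
ee_pos: [0.4949, -0.251, 0.0559]
eef_rot: [3.141, 0.0, 1.296]
contact_force: [0.7, -1.3, -0.4]
width: 0.0852
gripper_force: 0.0
```

>>> drive_tool(linear=[[0,0,-20],[0,0,-36],[0,0,-43],[0,0,-43],[0,0,-43],[0,0,-43],[0,0,-43],[0,0,-43],[0,0,-43],[0,0,-43],[0,0,-43],[0,0,-43]], angular=[[0,0,0],[0,0,0],[0,0,0],[0,0,0],[0,0,0],[0,0,0],[0,0,0],[0,0,0],[0,0,0],[0,0,0],[0,0,0],[0,0,0]], fingers=[0,0,0,0,60,120,150,180,200,220,220,220], force=25)

```text
clock: 15.48
ee_pos: [0.4945, -0.2515, 0.0124]
eef_rot: [-3.142, -0.0, 1.295]
contact_force: [-0.8, 0.1, 0.2]
width: 0.0114
gripper_force: 0.1
```

Run:
```python
from h import *
print(observe()["width"],observe()["gripper_force"])
shot("wrist","w4");i=cv2.imread("pics/w4.png");shot("side","s4");s=cv2.imread("pics/s4.png")
cv2.imwrite("pics/c4.png",np.hstack([cv2.resize(i[120:340,120:390],(400,326)),cv2.resize(s[150:300,190:340],(326,326))]))
```

```text
0.011373894500344914 0.05880467600945849
```

View pics/c4.png

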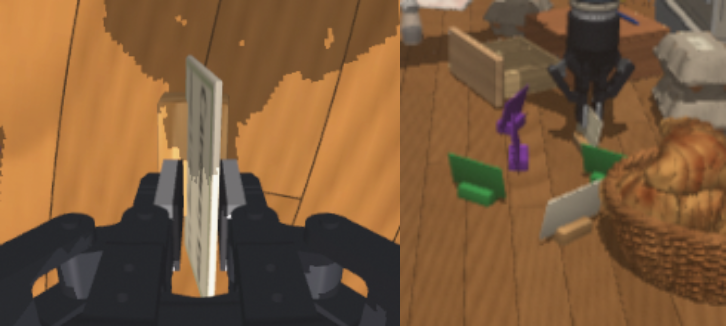

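Run:
```python
from h import *
w=grab_frame("wrist");o=observe();print(o["ee_pos"],o["eef_rot"],o["contact_force"],w["xyz"])
P=lambda x,y,z: fish(w,120+(x+.5)*.675-.5,120+(y+.5)*.675-.5,z).round(4)
for n,p in dict(topA=(222,70,.061),topB=(210,297,.061),kA=(160,95,.018),kB=(228,97,.018),kbot=(163,158,.0),kbot2=(163,158,.018)).items(): print(n,P(*p))
# project expected tip & pad points
fl,M,c=cal(w); T=R.from_euler("xyz",o["eef_rot"]).as_matrix()
for p in([0,0,.011],[.011,.006,.011],[.011,-.006,.011],[.011,.006,-.008],[.011,.02,.011]):
    d=M.T@(o["ee_pos"]+T@np.array(p)-c); t=np.arctan2(np.hypot(d[0],d[1]),d[2]); q=d[:2]/np.hypot(d[0],d[1])*t*fl+[w["cx"],w["cy"]]; print(p,((q-120)/.675).round(0))
```

```text
[ 0.49454537 -0.25154396  0.01240318] [3.14159034e+00 5.56265582e-07 1.29479106e+00] [-0.48994004  0.47546697 -0.64067937] [ 0.51356144 -0.18827529  0.18193135]
topA [ 0.5136 -0.2109  0.061 ]
topB [ 0.4896 -0.286   0.061 ]
kA [ 0.4882 -0.2219  0.018 ]
kB [ 0.5131 -0.2298  0.018 ]
kbot [ 0.4782 -0.2534  0.    ]
kbot2 [ 0.4817 -0.247   0.018 ]
[0, 0, 0.011] [197. 146.]
[0.011, 0.006, 0.011] [211. 122.]
[0.011, -0.006, 0.011] [183. 122.]
[0.011, 0.006, -0.008] [212. 136.]
[0.011, 0.02, 0.011] [243. 122.]
```

>>> drive_tool(linear=[[0,0,0],[0,0,0],[0,0,0],[0,0,0],[0,0,0]], angular=[[0,0,0],[0,0,0],[0,0,0],[0,0,0],[0,0,0]], fingers=[110,110,110,110,110])

```text
clock: 16.25
ee_pos: [0.4945, -0.2516, 0.0124]
eef_rot: [3.142, 0.0, 1.295]
contact_force: [0.2, -0.0, 0.4]
width: 0.0485
gripper_force: 0.0
```

Run:
```python
from h import *
o=observe();print(o["ee_pos"],o["contact_force"],o["width"])
f=shot("side","s5");s=cv2.imread("pics/s5.png")
w=shot("wrist","w5");i=cv2.imread("pics/w5.png")
a=s[165:225,230:310]; b=i[140:320,140:380]
cv2.imwrite("pics/c5.png",np.hstack([cv2.resize(b,(400,300)),cv2.resize(a,(400,300),interpolation=cv2.INTER_CUBIC)]))
fl,M,c=cal(f); T=R.from_euler("xyz",o["eef_rot"]).as_matrix()
for p in([0,0,0],[0,.022,.011],[0,-.022,.011],[0,0,-.062]):
    d=M.T@(o["ee_pos"]+T@np.array(p)-c); q=np.array([f["cx"]+fl*d[0]/d[2],f["cy"]+fl*d[1]/d[2]]); print(p,((q-[230,165])*5+[400,0]).round(0))
for p in([.494,-.251,.018],[.5034,-.254,.061]):
    d=M.T@(np.array(p)-c); q=np.array([f["cx"]+fl*d[0]/d[2],f["cy"]+fl*d[1]/d[2]]); print("card",p,((q-[230,165])*5+[400,0]).round(0))
```

```text
[ 0.49454892 -0.25157651  0.01242449] [ 0.17290605 -0.04941306  0.38500564] 0.04848737897471365
[0, 0, 0] [632. 246.]
[0, 0.022, 0.011] [663. 257.]
[0, -0.022, 0.011] [599. 265.]
[0, 0, -0.062] [636. 158.]
card [0.494, -0.251, 0.018] [631. 238.]
card [0.5034, -0.254, 0.061] [648. 176.]
```

View pics/c5.png

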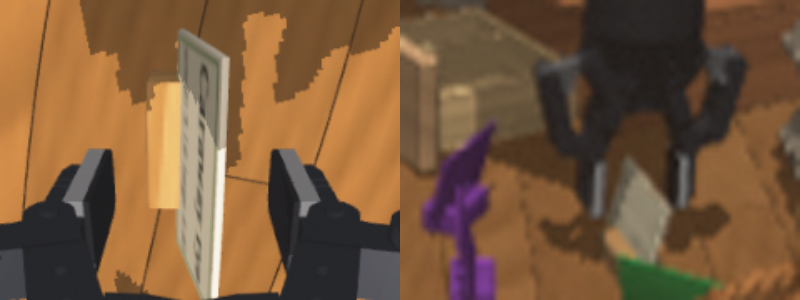

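The side view shows the fingertips about 32 mm higher than the stated TCP implies: row ~215, where I expected ~260. The wrist view agrees, with tips at z≈0.041. So the tool is effectively ~32 mm short, and I'll go by vision and touch for heights.

>>> drive_tool(linear=[[0,0,-12],[0,0,-22],[0,0,-27],[0,0,-30],[0,0,-30],[0,0,-30]], angular=[[0,0,0],[0,0,0],[0,0,0],[0,0,0],[0,0,0],[0,0,0]], fingers=[110,110,110,110,110,110])

```text
clock: 17.1
ee_pos: [0.4947, -0.2517, -0.0174]
eef_rot: [3.141, 0.0, 1.295]
contact_force: [0.1, 0.4, -0.3]
width: 0.0485
gripper_force: 0.0
```

>>> drive_tool(linear=[[0,0,0],[0,0,0],[0,0,0],[0,0,0],[0,0,0],[0,0,0]], angular=[[0,0,0],[0,0,0],[0,0,0],[0,0,0],[0,0,0],[0,0,0]], fingers=[140,160,200,220,220,220], force=25)

```text
clock: 17.85
ee_pos: [0.4946, -0.2516, -0.0173]
eef_rot: [3.141, 0.0, 1.295]
contact_force: [0.0, 0.1, 6.6]
width: 0.0269
gripper_force: 25.5
```

>>> drive_tool(linear=[[0,0,5],[0,0,20],[0,0,50],[0,0,90],[0,0,130],[0,0,150],[0,0,150]], angular=[[0,0,0],[0,0,0],[0,0,0.05],[0,0,0.1],[0,0,0.2],[0,0,0.26],[0,0,0.26]], fingers=[220,220,220,220,220,220,220])

```text
clock: 18.73
ee_pos: [0.4957, -0.2523, 0.1348]
eef_rot: [3.138, 0.003, 1.554]
contact_force: [-0.0, 0.6, -0.1]
width: 0.027
gripper_force: 25.0
```

Run:
```python
from h import *
o=observe();print(o["ee_pos"],o["eef_rot"],o["contact_force"],o["width"],o["gripper_force"])
s=shot("top","t6");s=cv2.imread("pics/t6.png")
w=shot("wrist","w6");i=cv2.imread("pics/w6.png")
cv2.imwrite("pics/c6.png",np.hstack([cv2.resize(s[130:230,170:270],(500,500),interpolation=cv2.INTER_CUBIC),cv2.resize(i[100:384,150:350],(300,426))[:426] if 0 else cv2.copyMakeBorder(cv2.resize(i[100:384,150:350],(300,426)),0,74,0,0,cv2.BORDER_CONSTANT)]))
```

```text
[ 0.49565597 -0.25233716  0.13476744] [3.13759467e+00 3.07288166e-03 1.55423391e+00] [-0.02372386  0.61851629 -0.14915665] 0.027005699939267096 24.97740626335144
```

View pics/c6.png

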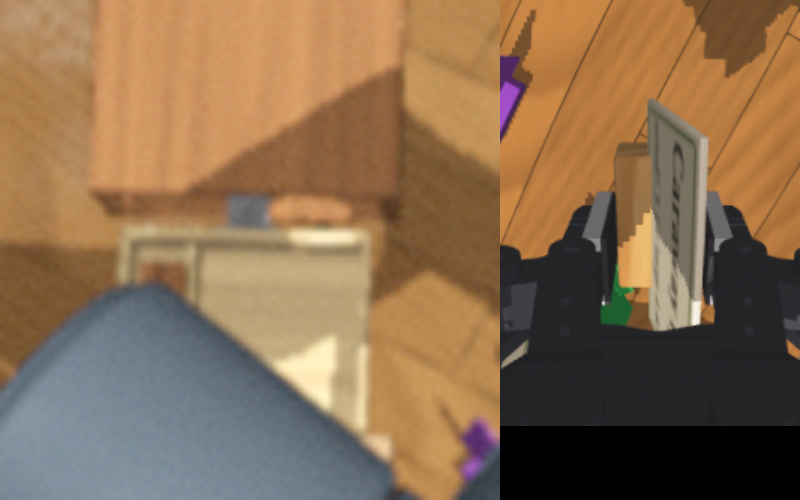

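The top view shows the open drawer with the wide bay between the divider (column ~202) and the right wall (~355), and its back wall at row ~247. The wrist view shows the card held squarely by its block.

Run:
```python
from h import *
f=grab_frame("top");w=grab_frame("wrist")
P=lambda x,y,z:onplane(f,170+(x+.5)/5-.5,130+(y+.5)/5-.5,z).round(4)
for n,p in dict(div=(202,270,.05),rin=(355,270,.056),rin2=(355,240,.056),rout=(370,240,.056),lout=(121,240,.056),backin=(280,247,.056),backout=(280,230,.056),carF=(100,190,.092),carFr=(395,193,.092),floorL=(208,280,.016),floorR=(352,380,.016)).items(): print(n,P(*p))
W=lambda x,y,z: fish(w,150+(x-500+.5)/1.5-.5,100+(y+.5)/1.5-.5,z).round(4)
print(W(617,153,.170),W(650,153,.17),W(617,285,.17),W(705,138,.213),W(650,100,.213),W(695,330,.213))
```

```text
div [0.5592 0.0509 0.05  ]
rin [ 0.5581 -0.0416  0.056 ]
rin2 [ 0.5764 -0.0415  0.056 ]
rout [ 0.5764 -0.0505  0.056 ]
lout [0.5766 0.0993 0.056 ]
backin [0.5722 0.0036 0.056 ]
backout [0.5826 0.0037 0.056 ]
carF [0.5998 0.1073 0.092 ]
carFr [ 0.5978 -0.066   0.092 ]
floorL [0.5588 0.0505 0.016 ]
floorR [ 0.4965 -0.0387  0.016 ]
[ 0.4828 -0.2249  0.17  ] [ 0.493  -0.2251  0.17  ] [ 0.4804 -0.2732  0.17  ] [ 0.5054 -0.209   0.213 ] [ 0.4942 -0.201   0.213 ] [ 0.5041 -0.2586  0.213 ]
```

>>> drive_tool(linear=[[3,40,0],[6,90,0],[9,140,0],[13,190,0],[17,235,0],[19,252,0],[19,255,0],[19,255,-20],[19,255,-40],[19,255,-40],[19,255,-40]], angular=[[0,0,0],[0,0,0],[0,0,0],[0,0,0],[0,0,0],[0,0,0],[0,0,0],[0,0,0],[0,0,0],[0,0,0],[0,0,0]], fingers=[220,220,220,220,220,220,220,220,220,220,220])

```text
clock: 20.3
ee_pos: [0.514, 0.0024, 0.0927]
eef_rot: [3.141, 0.0, 1.553]
contact_force: [0.5, -1.5, -0.4]
width: 0.0274
gripper_force: 24.9
```

Run:
```python
from h import *
o=observe();print(o["ee_pos"],o["eef_rot"],o["contact_force"],o["width"],o["gripper_force"])
w=shot("wrist","w7");i=cv2.imread("pics/w7.png")
cv2.imwrite("pics/c7.png",cv2.resize(i[40:340,60:460],(800,600)))
import pickle; pickle.dump(w,open("w7.pkl","wb"))
```

```text
[0.51399657 0.00239454 0.0926734 ] [3.14109101e+00 2.96611879e-04 1.55343813e+00] [ 0.53653521 -1.4972228  -0.35314545] 0.027373457094674963 24.94366765022278
```

View pics/c7.png

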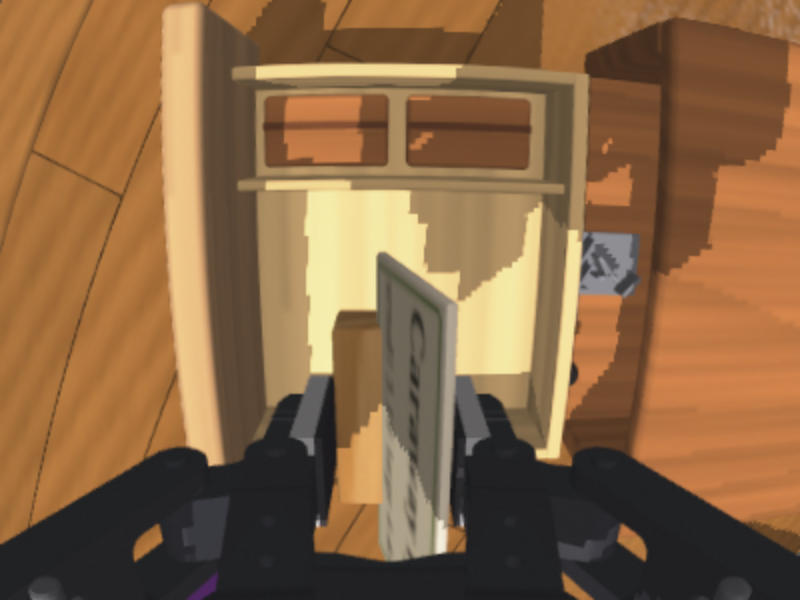

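The bay is visible with its floor at columns ~262–530. The divider's edge is at row 190 and the -y wall's base at row ~375. The card hangs between them.

Run:
```python
from h import *
import pickle; w=pickle.load(open("w7.pkl","rb"))
W=lambda x,y,z: fish(w,60+(x+.5)/2-.5,40+(y+.5)/2-.5,z).round(4)
for n,p in dict(divL=(300,190,.05),divR=(540,190,.05),rwL=(310,374,.016),rwR=(520,374,.016),frontbase=(262,280,.016),backbase=(530,280,.016),backtop=(575,300,.056),backtop_in=(558,300,.056),fronttop=(222,300,.09),fronttopO=(175,300,.09),lw=(240,68,.056),blkFar=(338,313,.127),blkFarT=(335,327,.127),blkNear=(340,503,.127),cardTR=(457,305,.17),cardTL=(378,255,.17)).items(): print(n,W(*p))
```

```text
divL [0.4837 0.0543 0.05  ]
divR [0.5704 0.0534 0.05  ]
rwL [ 0.4788 -0.0294  0.016 ]
rwR [ 0.5733 -0.0314  0.016 ]
frontbase [0.4602 0.0141 0.016 ]
backbase [0.5758 0.0121 0.016 ]
backtop [0.5838 0.0134 0.056 ]
backtop_in [0.5771 0.0135 0.056 ]
fronttop [0.4638 0.0244 0.09  ]
fronttopO [0.4481 0.0247 0.09  ]
lw [0.4646 0.099  0.056 ]
blkFar [0.5031 0.0301 0.127 ]
blkFarT [0.5022 0.0266 0.127 ]
blkNear [ 0.501  -0.0234  0.127 ]
cardTR [0.5264 0.0432 0.17  ]
cardTL [0.5139 0.0516 0.17  ]
```

>>> drive_tool(linear=[[2,3.5,0],[2,3.5,-15],[2,3.5,-35],[2,3.5,-55],[2,3.5,-70],[2,3.5,-78],[2,3.5,-83],[2,3.5,-86],[2,3.5,-86],[2,3.5,-86]], angular=[[0,0,0],[0,0,0],[0,0,0],[0,0,0],[0,0,0],[0,0,0],[0,0,0],[0,0,0],[0,0,0],[0,0,0]], fingers=[220,220,220,220,220,220,220,220,220,220])

```text
clock: 21.6
ee_pos: [0.5158, 0.0069, 0.0068]
eef_rot: [3.141, 0.0, 1.555]
contact_force: [0.5, -0.2, -0.3]
width: 0.0271
gripper_force: 25.0
```

>>> drive_tool(linear=[[0,0,-1],[0,0,-2],[0,0,-2],[0,0,-2]], angular=[[0,0,0],[0,0,0],[0,0,0],[0,0,0]], fingers=[220,220,220,220])

```text
clock: 22.1
ee_pos: [0.5155, 0.007, 0.0044]
eef_rot: [-3.142, -0.0, 1.555]
contact_force: [0.4, -0.5, -0.3]
width: 0.027
gripper_force: 25.0
```

>>> drive_tool(linear=[[0,0,-0.7],[0,0,-1.5],[0,0,-1.5],[0,0,-1.5]], angular=[[0,0,0],[0,0,0],[0,0,0],[0,0,0]], fingers=[220,220,220,220])

```text
clock: 22.6
ee_pos: [0.5155, 0.007, 0.0029]
eef_rot: [-3.142, -0.0, 1.555]
contact_force: [0.3, 0.4, -0.8]
width: 0.0274
gripper_force: 25.0
```

>>> drive_tool(linear=[[0,0,-0.5],[0,0,-1],[0,0,-1],[0,0,-1]], angular=[[0,0,0],[0,0,0],[0,0,0],[0,0,0]], fingers=[220,220,220,220])

```text
clock: 23.1
ee_pos: [0.5155, 0.007, 0.0019]
eef_rot: [3.142, -0.0, 1.555]
contact_force: [0.1, 0.0, 0.0]
width: 0.0275
gripper_force: 25.0
```

>>> drive_tool(linear=[[0,0,-0.7],[0,0,-1.5],[0,0,-1.5],[0,0,-1.5],[0,0,-1.5],[0,0,-1.5],[0,0,-1.5],[0,0,-1.5]], angular=[[0,0,0],[0,0,0],[0,0,0],[0,0,0],[0,0,0],[0,0,0],[0,0,0],[0,0,0]], fingers=[220,220,220,160,140,125,115,115])

```text
clock: 24.1
ee_pos: [0.5162, 0.0068, 0.0005]
eef_rot: [3.14, 0.0, 1.555]
contact_force: [1.7, -0.9, 0.8]
width: 0.0466
gripper_force: 0.0
```

>>> drive_tool(linear=[[0,0,8],[0,0,25],[0,0,50],[0,0,85],[0,0,120],[0,0,145],[0,0,145],[0,0,145]], angular=[[0,0,0],[0,0,0],[0,0,0],[0,0,0],[0,0,0],[0,0,0],[0,0,0],[0,0,0]], fingers=[115,115,115,115,115,115,115,115])

```text
clock: 25.1
ee_pos: [0.5145, 0.0071, 0.1449]
eef_rot: [-3.14, -0.0, 1.555]
contact_force: [-0.5, -0.2, -0.5]
width: 0.0468
gripper_force: 0.0
```

Run:
```python
from h import *
w=shot("wrist","w8");i=cv2.imread("pics/w8.png")
print(observe()["contact_force"])
cv2.imwrite("pics/c8.png",cv2.resize(i[40:340,60:460],(800,600)))
```

```text
[-0.22798065  0.88272056  0.42874084]
```

View pics/c8.png

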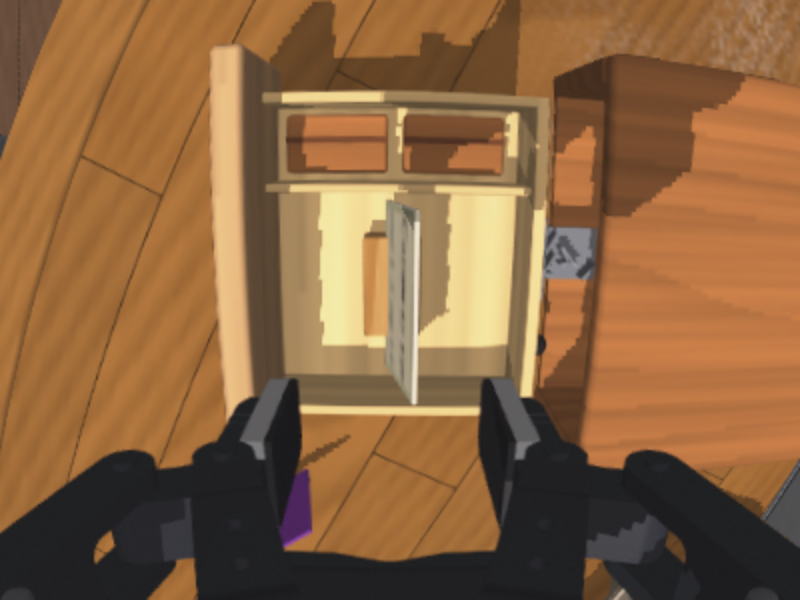

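The card stands upright in the wide bay, with its block at (375,285) and its card at (403,300), clear of the walls. Next I push the drawer shut.

>>> drive_tool(linear=[[-15,2,10],[-30,4,10],[-45,6,10],[-60,8,10],[-75,10,10],[-90,12,10],[-105,14,10],[-118,15,10],[-120,15,0],[-120,15,-50],[-120,15,-100],[-120,15,-121]], angular=[[0,0,-0.17],[0,0,-0.34],[0,0,-0.51],[0,0,-0.68],[0,0,-0.85],[0,0,-1.02],[0,0,-1.19],[0,0,-1.36],[0,0,-1.5],[0,0,-1.57],[0,0,-1.57],[0,0,-1.57]], fingers=[255,255,255,255,255,255,255,255,255,255,255,255])

```text
clock: 26.65
ee_pos: [0.3932, 0.0224, 0.0215]
eef_rot: [-3.14, 0.006, -0.015]
contact_force: [-0.7, 0.7, 0.1]
width: 0.0001
gripper_force: 0.0
```

>>> drive_tool(linear=[[0,0,0],[8,0,0],[16,0,0],[22,0,0],[25,0,0],[28,0,0],[31,0,0],[34,0,0],[37,0,0],[40,0,0],[43,0,0],[46,0,0]], angular=[[0,0,0],[0,0,0],[0,0,0],[0,0,0],[0,0,0],[0,0,0],[0,0,0],[0,0,0],[0,0,0],[0,0,0],[0,0,0],[0,0,0]], fingers=[255,255,255,255,255,255,255,255,255,255,255,255])

```text
clock: 28.15
ee_pos: [0.4411, 0.0219, 0.0244]
eef_rot: [-3.142, 0.001, -0.015]
contact_force: [-2.3, -1.8, 1.4]
width: -0.0001
gripper_force: 1.2
```

>>> drive_tool(linear=[[4,0,0],[9,0,0],[14,0,0],[19,0,0],[24,0,0],[29,0,0],[34,0,0],[39,0,0],[44,0,0],[49,0,0],[54,0,0],[59,0,0]], angular=[[0,0,0],[0,0,0],[0,0,0],[0,0,0],[0,0,0],[0,0,0],[0,0,0],[0,0,0],[0,0,0],[0,0,0],[0,0,0],[0,0,0]], fingers=[255,255,255,255,255,255,255,255,255,255,255,255])

```text
clock: 29.65
ee_pos: [0.5002, 0.0219, 0.0244]
eef_rot: [3.142, 0.001, -0.015]
contact_force: [-5.1, -3.6, 1.9]
width: 0.0002
gripper_force: 2.2
```

>>> drive_tool(linear=[[5,0,0],[10,0,0],[15,0,0],[20,0,0],[25,0,0],[30,0,0],[35,0,0],[40,0,0],[45,0,0],[50,0,0],[54,0,0],[57,0,0]], angular=[[0,0,0],[0,0,0],[0,0,0],[0,0,0],[0,0,0],[0,0,0],[0,0,0],[0,0,0],[0,0,0],[0,0,0],[0,0,0],[0,0,0]], fingers=[255,255,255,255,255,255,255,255,255,255,255,255])

```text
clock: 31.15
ee_pos: [0.5566, 0.0214, 0.0244]
eef_rot: [3.141, 0.003, -0.015]
contact_force: [-6.0, -5.8, 1.9]
width: 0.0006
gripper_force: 2.8
```

>>> drive_tool(linear=[[1,-1,0],[2,-1.5,0],[4,-1.5,0],[6,-1.5,0],[8,-1.5,0],[9,-1.5,0],[10,-1.5,0],[10,-1.5,0],[10,-1.5,0]], angular=[[0,0,0],[0,0,0],[0,0,0],[0,0,0],[0,0,0],[0,0,0],[0,0,0],[0,0,0],[0,0,0]], fingers=[255,255,255,255,255,255,255,255,255])

```text
clock: 32.28
ee_pos: [0.5663, 0.0212, 0.0243]
eef_rot: [-3.141, 0.003, -0.015]
contact_force: [-5.4, -0.4, 2.1]
width: -0.0001
gripper_force: 2.6
```

>>> drive_tool(linear=[[0.5,0,0],[1,0,0],[1.5,0,0],[2,0,0],[2,0,0],[2,0,0]], angular=[[0,0,0],[0,0,0],[0,0,0],[0,0,0],[0,0,0],[0,0,0]], fingers=[255,255,255,255,255,255])

```text
clock: 33.02
ee_pos: [0.5683, 0.0211, 0.0244]
eef_rot: [-3.141, 0.003, -0.015]
contact_force: [-4.2, -2.0, 2.9]
width: -0.0001
gripper_force: 2.6
```

>>> drive_tool(linear=[[0.5,0,0],[1,0,0],[1.5,0,0],[2,0,0],[2,0,0],[2,0,0]], angular=[[0,0,0],[0,0,0],[0,0,0],[0,0,0],[0,0,0],[0,0,0]], fingers=[255,255,255,255,255,255])

```text
clock: 33.78
ee_pos: [0.5703, 0.021, 0.0244]
eef_rot: [-3.141, 0.003, -0.015]
contact_force: [-5.0, -0.9, 3.3]
width: -0.0004
gripper_force: 2.7
```

>>> drive_tool(linear=[[0.3,0,0],[0.6,0,0],[0.9,0,0],[0.9,0,0],[0.9,0,0]], angular=[[0,0,0],[0,0,0],[0,0,0],[0,0,0],[0,0,0]], fingers=[255,255,255,255,255])

```text
clock: 34.4
ee_pos: [0.5708, 0.021, 0.0244]
eef_rot: [-3.141, 0.004, -0.015]
contact_force: [-5.3, -0.9, 3.8]
width: 0.0
gripper_force: 2.9
```

>>> drive_tool(linear=[[0.3,0,0],[0.6,0,0],[0.6,0,0],[0.6,0,0]], angular=[[0,0,0],[0,0,0],[0,0,0],[0,0,0]], fingers=[255,255,255,255])

```text
clock: 34.9
ee_pos: [0.5713, 0.021, 0.0243]
eef_rot: [-3.141, 0.004, -0.015]
contact_force: [-5.9, -1.7, 3.8]
width: -0.0
gripper_force: 2.9
```

>>> drive_tool(linear=[[0.3,0,0],[0.6,0,0],[0.6,0,0],[0.6,0,0]], angular=[[0,0,0],[0,0,0],[0,0,0],[0,0,0]], fingers=[255,255,255,255])

```text
clock: 35.4
ee_pos: [0.5719, 0.021, 0.0244]
eef_rot: [-3.141, 0.004, -0.015]
contact_force: [-4.8, -2.3, 3.6]
width: 0.0001
gripper_force: 2.9
```

>>> drive_tool(linear=[[0.3,0,0],[0.5,0,0],[0.5,0,0],[0.5,0,0]], angular=[[0,0,0],[0,0,0],[0,0,0],[0,0,0]], fingers=[255,255,255,255])

```text
clock: 35.9
ee_pos: [0.5722, 0.021, 0.0244]
eef_rot: [-3.141, 0.004, -0.015]
contact_force: [-6.2, -3.2, 4.4]
width: 0.0001
gripper_force: 3.0
```

>>> drive_tool(linear=[[0.3,0,0],[0.4,0,0],[0.4,0,0],[0.4,0,0]], angular=[[0,0,0],[0,0,0],[0,0,0],[0,0,0]], fingers=[255,255,255,255])

```text
clock: 36.4
ee_pos: [0.5723, 0.021, 0.0244]
eef_rot: [-3.141, 0.005, -0.015]
contact_force: [-7.2, -2.5, 4.6]
width: -0.0
gripper_force: 3.2
```

Same buffer position as before. I'll push on to about the same gripper-force level as the first push (3.8–4.1).

>>> drive_tool(linear=[[0.2,0,0],[0.4,0,0],[0.4,0,0],[0.4,0,0]], angular=[[0,0,0],[0,0,0],[0,0,0],[0,0,0]], fingers=[255,255,255,255])

```text
clock: 36.9
ee_pos: [0.5723, 0.021, 0.0244]
eef_rot: [-3.141, 0.006, -0.015]
contact_force: [-7.9, -2.2, 4.0]
width: -0.0002
gripper_force: 3.4
```

>>> drive_tool(linear=[[0.2,0,0],[0.4,0,0],[0.4,0,0],[0.4,0,0]], angular=[[0,0,0],[0,0,0],[0,0,0],[0,0,0]], fingers=[255,255,255,255])

```text
clock: 37.4
ee_pos: [0.5722, 0.021, 0.0244]
eef_rot: [-3.141, 0.006, -0.015]
contact_force: [-8.3, -2.3, 4.9]
width: -0.0001
gripper_force: 3.6
```

>>> drive_tool(linear=[[0.2,0,0],[0.4,0,0],[0.4,0,0],[0.4,0,0]], angular=[[0,0,0],[0,0,0],[0,0,0],[0,0,0]], fingers=[255,255,255,255])

```text
clock: 37.9
ee_pos: [0.5722, 0.021, 0.0244]
eef_rot: [-3.141, 0.007, -0.015]
contact_force: [-9.4, -2.2, 6.4]
width: 0.0002
gripper_force: 3.8
```

>>> drive_tool(linear=[[-2,0,0],[-5,0,0],[-10,0,0],[-20,0,0],[-30,0,0],[-30,0,0],[-30,0,0],[-30,0,0]], angular=[[0,0,0],[0,0,0],[0,0,0],[0,0,0],[0,0,0],[0,0,0],[0,0,0],[0,0,0]], fingers=[255,255,255,255,255,255,255,255])

```text
clock: 38.9
ee_pos: [0.5464, 0.0203, 0.0245]
eef_rot: [3.141, -0.001, -0.015]
contact_force: [0.2, -0.6, 0.7]
width: 0.0
gripper_force: 0.0
```

Run:
```python
from h import *
print(observe()["contact_force"],observe()["clock"])
a=shot("wrist","w9")["image"]
# light front's top edge along column 300, as at w1 (row~150-176)
b=cv2.cvtColor(cv2.imread("pics/w1.png"),cv2.COLOR_BGR2RGB)
for n,i in(("now",a),("w1",b)): print(n,[tuple(map(int,i[r,310])) for r in range(100,215,6)])
```

```text
[ 0.17057012 -0.57822069  0.68193417] 38.9
now [(207, 130, 74), (207, 130, 74), (206, 131, 74), (206, 129, 75), (207, 128, 75), (206, 128, 74), (205, 128, 74), (205, 128, 75), (193, 122, 70), (106, 78, 55), (100, 79, 58), (104, 81, 60), (109, 85, 62), (197, 150, 106), (237, 194, 135), (238, 197, 136), (239, 201, 139), (241, 206, 142), (222, 173, 120), (191, 128, 67)]
w1 [(205, 129, 75), (206, 131, 75), (207, 131, 75), (206, 131, 75), (188, 118, 69), (175, 142, 99), (97, 76, 56), (101, 79, 58), (209, 160, 111), (236, 193, 133), (237, 197, 135), (240, 202, 140), (222, 174, 120), (170, 113, 58), (164, 108, 56), (129, 87, 48), (186, 124, 64), (185, 125, 64), (184, 123, 64), (190, 128, 66)]
```

>>> drive_tool(linear=[[-20,0,0],[-40,0,0],[-60,0,10],[-60,0,60],[-60,0,110],[-60,0,150],[-60,0,150],[-60,0,150],[-60,0,150]], angular=[[0,0,0],[0,0,0],[0,0,0],[0,0,0],[0,0,0],[0,0,0],[0,0,0],[0,0,0],[0,0,0]], fingers=[255,255,255,255,255,255,255,255,255])

```text
clock: 40.08
ee_pos: [0.4846, 0.0206, 0.173]
eef_rot: [-3.141, 0.003, -0.015]
contact_force: [-0.9, -0.6, 0.3]
width: -0.0004
gripper_force: 0.0
```

Run:
```python
from h import *
w=shot("wrist","w10");a=w["image"]
prev=None
for r in range(20,260,2):
    p=fish(w,290,r,.09); print(r,p[0].round(4),a[r,290]) if .555<p[0]<.61 else None
print(job_done())
```

```text
48 0.6086 [217 138  79]
50 0.6068 [216 138  79]
52 0.605 [216 138  79]
54 0.6033 [216 137  79]
56 0.6015 [200 127  74]
58 0.5997 [136  87  53]
60 0.598 [172 138  96]
62 0.5962 [200 163 112]
64 0.5944 [198 161 111]
66 0.5927 [194 158 109]
68 0.591 [173 141  97]
70 0.5892 [229 184 128]
72 0.5875 [239 201 139]
74 0.5857 [240 201 140]
76 0.584 [242 206 143]
78 0.5823 [243 209 146]
80 0.5805 [243 212 148]
82 0.5788 [225 177 123]
84 0.5771 [140 109  78]
86 0.5754 [117  91  66]
88 0.5737 [118  92  67]
90 0.572 [120  92  67]
92 0.5702 [146  97  49]
94 0.5685 [144  95  49]
96 0.5668 [169 111  58]
98 0.5651 [174 114  59]
100 0.5634 [173 114  60]
102 0.5617 [172 114  60]
104 0.56 [171 114  58]
106 0.5583 [169 112  57]
108 0.5566 [174 115  60]
the job is handed in; nothing more can be done
None
```

The card is standing in the wide bay, and I handed the job in at about 40 s; the drawer's face was back at x ≈ 0.578 with the arm clear, so the catch is holding, but the judge's result was not shown.

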